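# Put the washed pastry rings over the drying posts by size

### The arm

A 7-joint arm with a two-finger parallel gripper is mounted at the origin on a cart in front of the work surface, level with it; the furniture and walls round the work are solid. World frame = base frame: x ahead of the robot, y to its left, z up, the work surface at z = 0. Lengths are in m, angles in rad, forces in N, time in s.
With the tool pointing down it reaches from about 0.4 to 0.85 m from the base axis. Payload 4.5 kg.
Tool frame: the origin (TCP) lies at the very end of the fingers, on their centre line; the grasp point (between the pads) lies 19 mm behind it (r.pinch_z is the distance from the TCP to the grasp point, in m); x points along the fingers, y is the direction in which the jaws open and shut, and the axes are right-handed (so a half turn about x gives the same grasp; the last joint's range is limited). The gripper opens to 88 mm and grips with 3 to 60 N. Pads are 18 mm wide; open, the fingers measure 123 mm over their backs; the gripper's body (75 mm by 187 mm) begins 45 mm behind the grasp point.
Start: joints at [-1.078, 0.689, -0.195, 1.565, 0.157, 0.902, -0.215], TCP at [0.277, 0.56, 0.239] pointing down, gripper open.
Joint ranges: [-3.01, 3.01], [-0.46, 2.08], [-1.47, 1.51], [0.13, 2.56], [-1, 4.14], [0.04, 2.09], [-2.66, 2.66]. Speed limits (rad/s): [2.57, 2.57, 3.14, 3.14, 3.14, 3.14, 3.14].

### API

Orientations are given as a unit quaternion [x, y, z, w].
In Python, from plant import telemetry, cams, job, r gives the robot as it stands.
- The arm moves only by the tool send_rows, never from a script. Its argument "commands" is one flat list of numbers, 7 for each row, row after row: the shift along the world's x, y, z as a fraction of full scale, then the turn, a rotation vector about the world's x, y, z as a fraction of full scale, then the closure, from 0 (fully open) to 1 (shut). In form: [dx, dy, dz, wx, wy, wz, claw, dx, dy, dz, wx, wy, wz, claw, ...]. A call has 1 to 12 rows; each row shifts and turns the pose as measured when the row begins; what a row does not reach is not made up. Full scale, the value 1, is 250 mm for a shift and 90 degrees for a turn. A row lasts 1/10 s, in which the tool goes at most 50 mm and 8.59 degrees, less where a joint would pass 70% of its speed; a pose out of reach is approached as far as the arm can. A call with a number of a shift or a turn outside -1 to 1 is refused whole. A call with a gripper value outside its range is refused whole. The fingers move at their own pace and stop on an object; "newtons" is the grip in N (left out, the last holds). Time passes only in rows, so rows that do not move let the fingers close. It gives the time, the measured TCP pose, the force and the opening at its end, in the units of the state.
- telemetry.get_state(): the state, without advancing time (a new reading comes with each control period).
- cams.snapshot(name): name is "scene" or "top"; returns a dict with "image" (420x560x3 uint8, blue, green, red), "intrinsics" (3x3 intrinsics, pixels), "k1" (the pictures are not rectified: a ray, as slopes to the right and down, at radius r is drawn at 1 + k1 r^2 times it, then the intrinsics apply), "world_to_cam" (4x4, takes a point from world to camera coordinates). Camera axes: x right, y down, z forward; pixel columns grow to the right and rows downward; lengths in m; the calibration is good to about 2 mm. A picture is of the moment at which its call begins. There is no depth.
- job.finish_job(): hands the job in, once; it reports no verdict.
The state is a dict: "clock": time; "q": joint angles; "qd": joint speeds; "joint_torque": joint torques, N m; "tool_pos": TCP position; "eef_rot": TCP orientation; "contact_force": force on the tool from outside, world axes, zero at the start; "moment": the same for the moment, N m; "opening": opening from 0.0 (shut) to 1.0 (fully open).
Only numpy, scipy, OpenCV 4.12 (cv2) and the standard library are available. Lean on these libraries where they do the work, as an engineer would, in place of code of your own. Each camera call takes 0.05 s, during which the arm holds its last target.

### The job

Put the four washed steel pastry rings on the drying stands, one ring on each stand: the two large rings over the thick posts of the square-based stands, the two small rings over the slim posts of the round-based stands. Each ring must end lying flat on the base of its stand with the post through it, let go. Leave the roll of tape and the kitchen timer standing where they are.

Things in the scene. Friction and masses are not known exactly. Their poses are not given: they have to be found in the camera images.
- ring_large_a_mid (a point): Large pastry ring cutter: a plain tinned-steel round ring, open at both ends, standing upright; 65 mm across at the rolled rim on top, 60 mm across the wall below it, hole 56 mm wide, 42 mm high, 0.05 kg. This point is on its axis, half-way up (21 mm above its underside); z is up along the axis. There are two alike. It can be gripped from above across its outside, anywhere round it.
- ring_large_b_mid (a point): Large pastry ring cutter: a plain tinned-steel round ring, open at both ends, standing upright; 65 mm across at the rolled rim on top, 60 mm across the wall below it, hole 56 mm wide, 42 mm high, 0.05 kg. This point is on its axis, half-way up (21 mm above its underside); z is up along the axis. There are two alike. It can be gripped from above across its outside, anywhere round it.
- ring_small_a_mid (a point): Small pastry ring cutter: a plain tinned-steel round ring, open at both ends, standing upright; 53 mm across at the rolled rim on top, 48 mm across the wall below it, hole 44 mm wide, 42 mm high, 0.05 kg. This point is on its axis, half-way up (21 mm above its underside); z is up along the axis. There are two alike. It can be gripped from above across its outside, anywhere round it.
- ring_small_b_mid (a point): Small pastry ring cutter: a plain tinned-steel round ring, open at both ends, standing upright; 53 mm across at the rolled rim on top, 48 mm across the wall below it, hole 44 mm wide, 42 mm high, 0.05 kg. This point is on its axis, half-way up (21 mm above its underside); z is up along the axis. There are two alike. It can be gripped from above across its outside, anywhere round it.
- square_stand_a: Drying stand, fixed to the table: square dark grey steel base plate 80 x 80 mm, 8 mm thick, with a thick upright bright steel post in its middle, 36 mm in diameter, with a rounded head, its top 60 mm above the table. Origin: middle of the base's underside, on the table, on the post's axis; z up, x and y along the sides of the plate. There are two alike.
- square_stand_b: Drying stand, fixed to the table: square dark grey steel base plate 80 x 80 mm, 8 mm thick, with a thick upright bright steel post in its middle, 36 mm in diameter, with a rounded head, its top 60 mm above the table. Origin: middle of the base's underside, on the table, on the post's axis; z up, x and y along the sides of the plate. There are two alike.
- round_stand_a: Drying stand, fixed to the table: round dark grey steel base plate 80 mm in diameter, 8 mm thick, with a slim upright bright steel post in its middle, 24 mm in diameter, with a rounded head, its top 60 mm above the table. Origin: middle of the base's underside, on the table, on the post's axis; z up. There are two alike.
- round_stand_b: Drying stand, fixed to the table: round dark grey steel base plate 80 mm in diameter, 8 mm thick, with a slim upright bright steel post in its middle, 24 mm in diameter, with a rounded head, its top 60 mm above the table. Origin: middle of the base's underside, on the table, on the post's axis; z up. There are two alike.
- tape_roll_mid (a point): Bystander: a low roll of dark tape lying flat, 53 mm across and 19 mm high, not to be moved. This point is on its axis, half-way up; z up.
- timer_mid (a point): Bystander: a round kitchen timer with a red dial, 65 mm across and 46 mm high, not to be moved. This point is on its axis, half-way up; z up.
There are look-alikes about, which are no part of the job. What is shaped like the square_stand_b but purple or turquoise is not meant.

How it is judged:
At the end, for the whole second after the job is handed in: Each of the four rings is over the post of its own stand and flat on the base (its axis within 13 mm of the post's, its middle 24 to 34 mm above the table, tilted less than 0.12 rad), large rings on the two square stands, small rings on the two round stands, one on each, at rest and released (((horizontal distance between ring_large_a_mid and square_stand_a below 0.013 m and height (world z) of ring_large_a_mid between 0.024 and 0.034 m and horizontal distance between ring_large_b_mid and square_stand_b below 0.013 m and height (world z) of ring_large_b_mid between 0.024 and 0.034 m) or (horizontal distance between ring_large_a_mid and square_stand_b below 0.013 m and height (world z) of ring_large_a_mid between 0.024 and 0.034 m and horizontal distance between ring_large_b_mid and square_stand_a below 0.013 m and height (world z) of ring_large_b_mid between 0.024 and 0.034 m)) and ((horizontal distance between ring_small_a_mid and round_stand_a below 0.013 m and height (world z) of ring_small_a_mid between 0.024 and 0.034 m and horizontal distance between ring_small_b_mid and round_stand_b below 0.013 m and height (world z) of ring_small_b_mid between 0.024 and 0.034 m) or (horizontal distance between ring_small_a_mid and round_stand_b below 0.013 m and height (world z) of ring_small_a_mid between 0.024 and 0.034 m and horizontal distance between ring_small_b_mid and round_stand_a below 0.013 m and height (world z) of ring_small_b_mid between 0.024 and 0.034 m)) and angle between each of ring_large_a_mid, ring_large_b_mid, ring_small_a_mid, ring_small_b_mid's own z axis and vertical below 0.12 rad and linear speed of each of ring_large_a, ring_large_b, ring_small_a, ring_small_b below 0.02 m/s and contact force between the fingers and ring_large_a below 0.1 N and contact force between the fingers and ring_large_b below 0.1 N and contact force between the fingers and ring_small_a below 0.1 N and contact force between the fingers and ring_small_b below 0.1 N); the robot touches nothing.
It fails at once if the roll of tape is moved by more than 30 mm (distance of tape_roll_mid from where it was at the start of the episode above 0.03 m).
It fails at once if the kitchen timer is moved by more than 30 mm (distance of timer_mid from where it was at the start of the episode above 0.03 m).
It also fails if it takes over 93 s, if anything falls off the work surface, if the arm or the gripper's body presses on something with over 40 N, if the wrist force passes 120 N, or if a joint passes its speed limit or range.

## Working session

There is one attempt and no reset: what is moved stays moved. The work goes in short steps, Python scripts to look and compute and a tool call to move; the robot and the scene stay as the last step left them, time stands still between calls to the robot, and variables do not carry over. Pictures are saved under pics/ and viewed, and the job is handed in when it is done.

Besides the shell and the picture viewer there is one more tool, called as name(argument=value, ...) on one line, values as JSON. send_rows: Moves the arm, as the interface text tells. Its arguments: {"type":"object","properties":{"commands":{"type":"array"},"newtons":{"type":"number"}},"required":["commands"]}

```bash
ls; mkdir -p pics; python3 - <<'E'
from plant import telemetry,cams,job,r
import cv2
print(telemetry.get_state())
for n in("scene","top"):
    s=cams.snapshot(n); cv2.imwrite(f"pics/{n}0.png",s["image"]); print(n,s["intrinsics"],s["k1"],s["world_to_cam"])
E
```

```text
pics
{'clock': 0.0, 'q': array([-1.07818798,  0.69000726, -0.19452981,  1.56632958,  0.15733641,
        0.90249726, -0.21510911]), 'qd': array([ 0.00043868,  0.00047972,  0.00084383, -0.00164543,  0.00109818,
        0.00051574,  0.00085606]), 'joint_torque': array([ 4.18544755e-05, -5.27566516e+01, -1.26654088e+00, -1.53429455e+01,
       -5.25731652e-02,  6.64743638e-03,  1.84086184e-04]), 'tool_pos': array([0.27656688, 0.55977874, 0.23789977]), 'eef_rot': array([ 0.16011185,  0.68868696, -0.16140184,  0.68849394]), 'contact_force': array([-0.11903256,  0.45166151,  0.75880301]), 'moment': array([ 0.01962824,  0.00277078, -0.04717177]), 'opening': 0.9972123339380492}
scene [[441.57676421   0.         276.75876379]
 [  0.         441.57676421 212.98369297]
 [  0.           0.           1.        ]] -0.06494730949374022 [[-0.63585536 -0.77168252  0.01393038  0.32176752]
 [-0.34039963  0.2641943  -0.90240205  0.23370643]
 [ 0.69268756 -0.57853908 -0.43066981  0.90304338]
 [ 0.          0.          0.          1.        ]]
top [[426.90069523   0.         288.19384351]
 [  0.         426.90069523 213.06635405]
 [  0.           0.           1.        ]] -0.13272571627929516 [[-0.00723765 -0.99958178  0.02799798 -0.0134161 ]
 [-0.99951623  0.00638458 -0.03043924  0.47859834]
 [ 0.03024775 -0.02820475 -0.99914442  1.20750144]
 [ 0.          0.          0.          1.        ]]
```

View pics/top0.png

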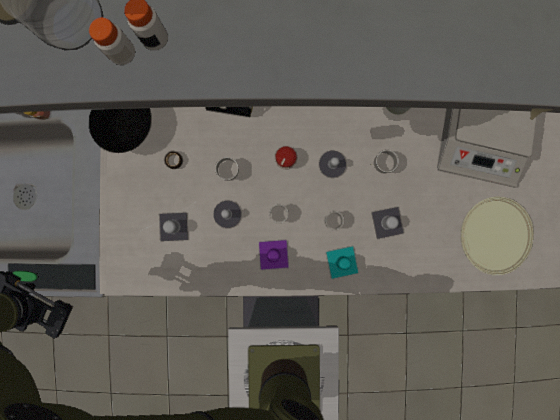

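View pics/scene0.png

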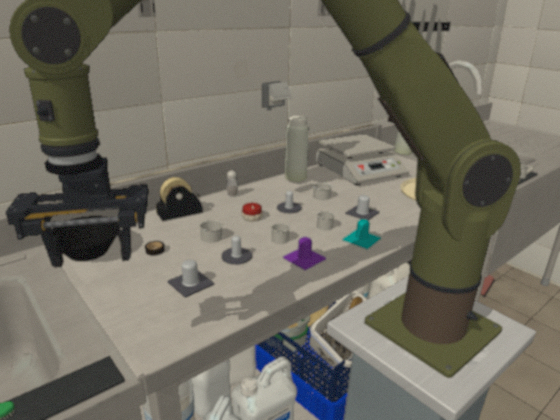

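The top picture shows these candidates:
- **Rings:** near (228,169), (387,161), (285,213) and (335,219).
- **Square stands:** grey at (173,227) and (388,222). The purple one at (274,255) and the turquoise one at (342,262) are decoys.
- **Round stands:** (228,214) and (333,163).
- **Bystanders:** tape at (174,159), which looks like a ring, and timer at (286,157).

Next is a close crop to check these.

```bash
python3 - <<'E'
import cv2
im=cv2.imread("pics/top0.png")[135:285,150:415]
cv2.imwrite("pics/topcrop.png",cv2.resize(im,None,fx=3,fy=3,interpolation=cv2.INTER_CUBIC))
im=cv2.imread("pics/scene0.png")[170:300,130:390]
cv2.imwrite("pics/scenecrop.png",cv2.resize(im,None,fx=3,fy=3,interpolation=cv2.INTER_CUBIC))
E
```

```text
(no output)
```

View pics/topcrop.png

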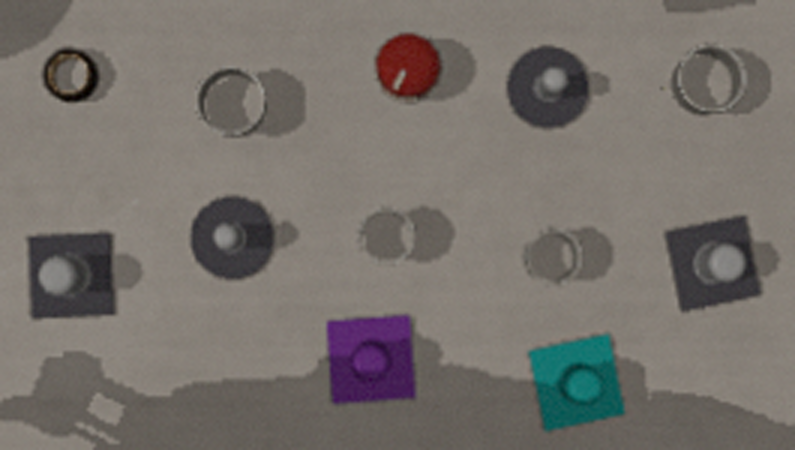

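View pics/scenecrop.png

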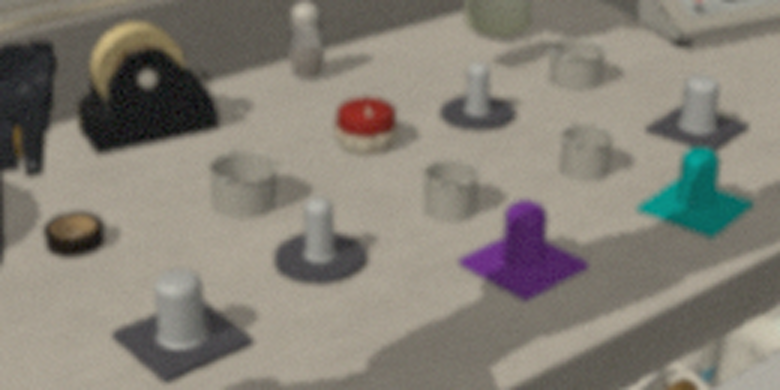

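```bash
cat > h.py <<'E'
import numpy as np,cv2
from plant import telemetry,cams,job,r
def ray(s,uv,z):
    K=s["intrinsics"];p=np.array([[(uv[0]-K[0,2])/K[0,0],(uv[1]-K[1,2])/K[1,1]]])[0]
    q=p.copy()
    for _ in range(20): q=p/(1+s["k1"]*(q@q))
    T=s["world_to_cam"];R=T[:3,:3];c=-R.T@T[:3,3];d=R.T@np.r_[q,1]
    return c+d*(z-c[2])/d[2]
def proj(s,P):
    T=s["world_to_cam"];c=T[:3,:3]@np.asarray(P)+T[:3,3];q=c[:2]/c[2];q=q*(1+s["k1"]*(q@q))
    K=s["intrinsics"];return np.array([K[0,0]*q[0]+K[0,2],K[1,1]*q[1]+K[1,2]])
def circ(P):
    A=np.c_[2*P,np.ones(len(P))];b=(P**2).sum(1);x=np.linalg.lstsq(A,b,rcond=None)[0]
    return x[:2],np.sqrt(x[2]+x[0]**2+x[1]**2)
E
python3 - <<'E'
from h import *
s=cams.snapshot("top");im=s["image"]
T=s["world_to_cam"];print("cam",-T[:3,:3].T@T[:3,3])
hsv=cv2.cvtColor(im,cv2.COLOR_BGR2HSV);g=cv2.cvtColor(im,cv2.COLOR_BGR2GRAY)
print(g[227,185],g[214,240],g[160,333])
def blob(m,seed,win=24):
    M=np.zeros_like(m);u,v=seed;M[v-win:v+win,u-win:u+win]=m[v-win:v+win,u-win:u+win]
    n,L,st,c=cv2.connectedComponentsWithStats(M);k=1+np.argmax(st[1:,4]);
    cn,_=cv2.findContours((L==k).astype(np.uint8),cv2.RETR_EXTERNAL,cv2.CHAIN_APPROX_NONE)
    return max(cn,key=cv2.contourArea)
dark=((g<85)).astype(np.uint8)
for n,sd in dict(sqL=(173,227),sqR=(388,222),rdL=(228,214),rdR=(333,163)).items():
    c=blob(dark,sd)
    W=np.array([ray(s,p[0],.008)[:2] for p in cv2.convexHull(c)])
    rc=cv2.minAreaRect((W*1000).astype(np.float32));cc,rr=cv2.minEnclosingCircle((W*1000).astype(np.float32))
    print(n,rc,"enc",cc,rr,"fit",circ(W))
print(ray(s,(174,159),.019),ray(s,(286,156),.046))
ims=[]
for u,v in((228,169),(387,161),(285,213),(335,219)):
    t=im[v-18:v+18,u-18:u+18];t=cv2.resize(t,None,fx=10,fy=10,interpolation=cv2.INTER_CUBIC)
    t=cv2.convertScaleAbs(t,alpha=1.6,beta=-60)
    for k in range(0,36,4):
        cv2.putText(t,str(u-18+k),(k*10,10),0,.35,(0,255,0));cv2.line(t,(k*10,12),(k*10,18),(0,255,0))
        cv2.putText(t,str(v-18+k),(0,k*10+4),0,.35,(0,255,0))
    ims.append(t)
cv2.imwrite("pics/rA.png",np.hstack(ims[:2]));cv2.imwrite("pics/rB.png",np.hstack(ims[2:]))
E
```

```text
cam [0.4417455  0.01759113 1.22141211]
44 52 137
sqL ((442.3382568359375, 312.1044921875), (80.8880844116211, 77.00817108154297), 89.87771606445312) enc (442.35540771484375, 312.10443115234375) 53.96525955200195 fit (array([0.44293834, 0.31156268]), np.float64(0.05017929040849093))
sqR ((449.8863830566406, -303.25543212890625), (78.49314880371094, 81.48876190185547), 10.82698917388916) enc (449.6111145019531, -302.9866638183594) 54.478668212890625 fit (array([ 0.45013119, -0.3015798 ]), np.float64(0.04994563452409447))
rdL ((476.96685791015625, 155.91073608398438), (76.9298095703125, 73.91452026367188), 89.65299987792969) enc (477.2693786621094, 156.7451629638672) 40.11329650878906 fit (array([0.47763378, 0.15669057]), np.float64(0.039115409936067255))
rdR ((620.21337890625, -145.0919189453125), (77.22273254394531, 78.27996826171875), 44.50300216674805) enc (619.905517578125, -144.9689483642578) 39.67660903930664 fit (array([ 0.61989718, -0.14487371]), np.float64(0.039240359209594775))
[0.63397359 0.30725524 0.019     ] [ 0.63569596 -0.01064955  0.046     ]
```

View pics/rA.png

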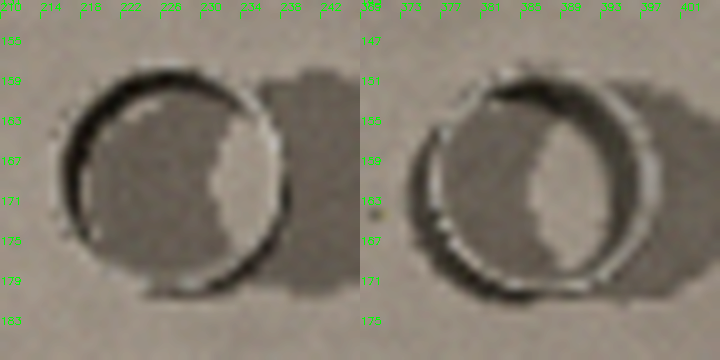

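View pics/rB.png

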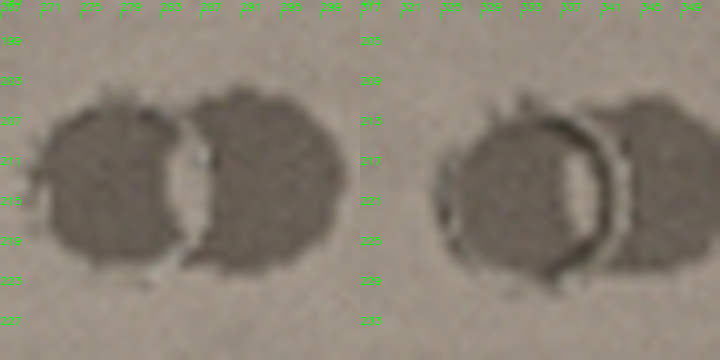

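```bash
cat > chk.py <<'E'
from h import *
s=cams.snapshot("top");im=s["image"]
s2=cams.snapshot("scene");im2=s2["image"]
c=dict(LL=((227.0,168.7),.0325),LR=((387.05,160.9),.0325),SL=((278.8,212.7),.0265),SR=((333.9,219.6),.0265))
t1=[];t2=[]
def crop(s,im,w,items,h=20,f=9):
    u,v=np.round(proj(s,w)).astype(int)
    t=cv2.resize(im[v-h:v+h,u-h:u+h],None,fx=f,fy=f,interpolation=cv2.INTER_CUBIC);t=cv2.convertScaleAbs(t,alpha=1.6,beta=-60)
    for z,R,col in items:
        for a in np.arange(0,6.28,.2):
            p=proj(s,[w[0]+R*np.cos(a),w[1]+R*np.sin(a),z]);q=((p-[u-h,v-h]+.5)*f-.5).round().astype(int)
            cv2.circle(t,tuple(int(x) for x in q),1,col,-1)
    return t
for n,(uv,R) in c.items():
    w=ray(s,uv,.042);print(n,w.round(4))
    it=[(.042,R,(0,0,255)),(0,R-.0025,(0,255,0))]
    t1.append(crop(s,im,w,it));
    t2.append(crop(s2,im2,w,it))
cv2.imwrite("pics/c1.png",np.vstack([np.hstack(t1[:2]),np.hstack(t1[2:])])[:, :])
cv2.imwrite("pics/c2.png",np.vstack([np.hstack(t2[:2]),np.hstack(t2[2:])]))
E
sed -i 's/f=9/f=7/' chk.py; python3 chk.py
```

```text
LL [0.6017 0.1532 0.042 ]
LR [ 0.6228 -0.2956  0.042 ]
SL [0.4786 0.0103 0.042 ]
SR [ 0.4585 -0.1425  0.042 ]
```

View pics/c1.png

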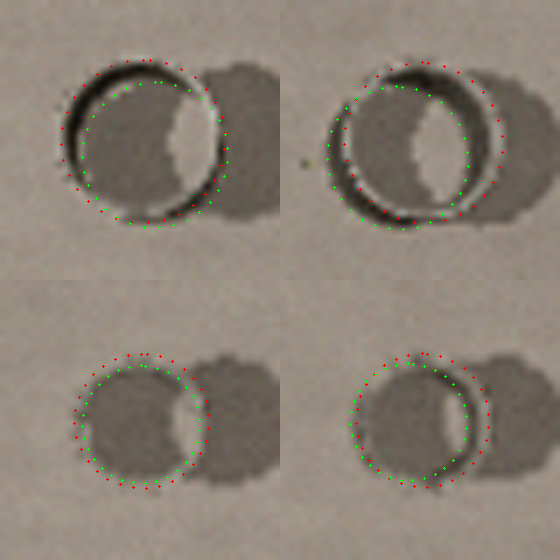

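View pics/c2.png

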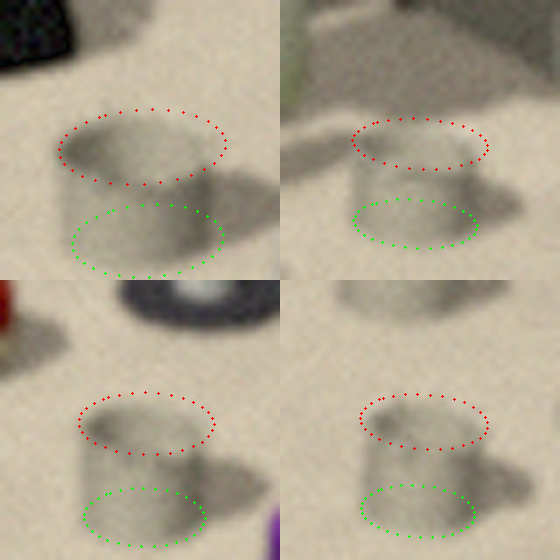

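```bash
python3 - <<'E'
from h import *
from scipy.spatial.transform import Rotation as R
q=telemetry.get_state();m=R.from_quat(q["eef_rot"]).as_matrix();print(m.round(3),q["tool_pos"],q["clock"])
print([a for a in dir(r) if a[0]!='_'])
s=cams.snapshot("scene");im=s["image"].copy()
for n,c,rad in(("sqL",(.4423,.3121),.018),("sqR",(.450,-.303),.018),("rdL",(.4773,.1563),.012),("rdR",(.620,-.145),.012)):
  for z in(0.008,.05):
    for a in np.arange(0,6.28,.3):
      p=proj(s,[c[0]+rad*np.cos(a),c[1]+rad*np.sin(a),z]);cv2.circle(im,tuple(int(x) for x in p.round()),0,(0,0,255),-1)
cv2.imwrite("pics/st.png",cv2.resize(im[170:300,130:390],None,fx=3,fy=3,interpolation=cv2.INTER_CUBIC))
E
```

```text
[[-0.     0.443  0.897]
 [-0.001  0.897 -0.443]
 [-1.    -0.001  0.   ]] [0.27667792 0.56013254 0.23836023] 0.25
['Unreachable', 'pinch_z']
```

View pics/st.png

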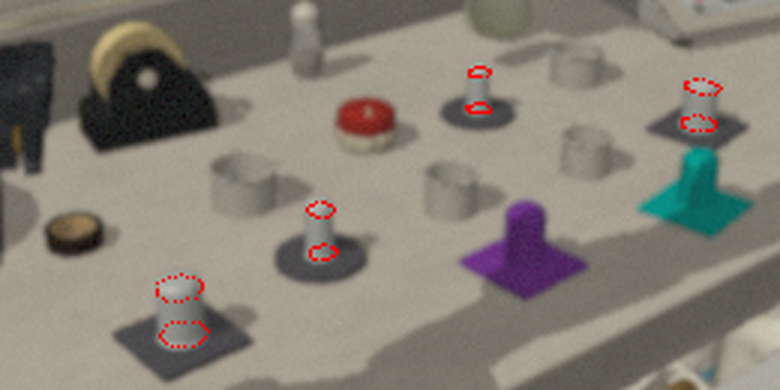

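send_rows(commands=[0.108, -0.136, 0, 0, 0, 0.05, 0, 0.108, -0.136, 0, 0, 0, 0.05, 0, 0.108, -0.136, 0, 0, 0, 0.05, 0, 0.108, -0.136, 0, 0, 0, 0.05, 0, 0.108, -0.136, 0, 0, 0, 0.05, 0, 0.108, -0.136, 0, 0, 0, 0.042, 0, 0.108, -0.136, 0, 0, 0, 0, 0, 0.108, -0.136, 0, 0, 0, 0, 0, 0.108, -0.136, 0, 0, 0, 0, 0, 0.108, -0.136, 0, 0, 0, 0, 0, 0.108, -0.136, 0, 0, 0, 0, 0, 0.108, -0.136, 0, 0, 0, 0, 0], newtons=15)

```text
clock: 1.5
tool_pos: [0.6034, 0.1428, 0.2388]
eef_rot: [-0.011, 0.709, 0.015, 0.705]
contact_force: [0.9, -0.5, -0.6]
opening: 0.998
```

```bash
cat > go.py <<'E'
import sys
from h import *
from scipy.spatial.transform import Rotation as R
t=telemetry.get_state();e=(R.from_quat([0,.70711,0,.70711])*R.from_quat(t["eef_rot"]).inv()).as_rotvec()
g=np.array([float(x) for x in sys.argv[1:4]])
print("clock",round(t["clock"],2),"pos",t["tool_pos"].round(4),"units d",((g-t["tool_pos"])/.25).round(3),"rot",(e/(np.pi/2)).round(3),"q",t["q"].round(2),"F",t["contact_force"].round(1),"op",round(t["opening"],3))
E
python3 go.py .602 .153 .1
```

```text
clock 1.5 pos [0.6034 0.1428 0.2388] units d [-0.005  0.041 -0.555] rot [-0.003 -0.003 -0.023] q [-0.09  0.7  -0.4   1.57  0.31  0.93  1.02] F [ 0.9 -0.5 -0.6] op 0.998
```

send_rows(commands=[-0.005, 0.041, -0.15, -0.003, -0.003, -0.023, 0, 0, 0, -0.2, 0, 0, 0, 0, 0, 0, -0.2, 0, 0, 0, 0, 0, 0, 0, 0, 0, 0, 0])

```text
clock: 1.9
tool_pos: [0.6103, 0.1408, 0.0986]
eef_rot: [0.006, 0.703, -0.009, 0.711]
contact_force: [-2.0, -0.7, 0.3]
opening: 1.004
```

```bash
python3 go.py .602 .153 .005; python3 - <<'E'
from h import *
for n in("scene","top"): cv2.imwrite(f"pics/{n}1.png",cams.snapshot(n)["image"])
E
```

```text
clock 1.9 pos [0.6103 0.1408 0.0986] units d [-0.033  0.049 -0.375] rot [0.003 0.007 0.013] q [-0.14  0.88 -0.3   1.67  0.4   0.64  0.89] F [-2.  -0.7  0.3] op 1.004
```

View pics/scene1.png

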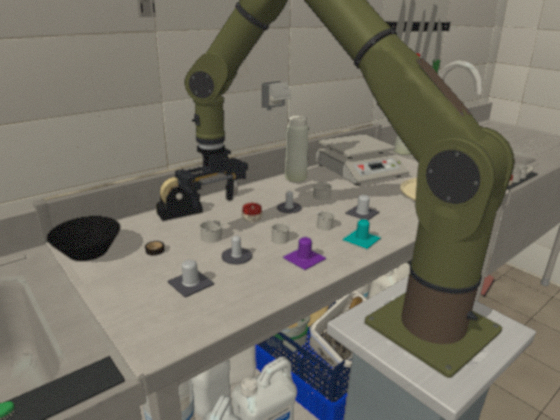

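send_rows(commands=[-0.033, 0.049, 0, 0.003, 0.007, 0.013, 0, 0, 0, 0, 0, 0, 0, 0])

```text
clock: 2.2
tool_pos: [0.609, 0.1578, 0.1105]
eef_rot: [0.003, 0.701, 0.003, 0.713]
contact_force: [0.9, 0.6, -0.0]
opening: 0.999
```

```bash
python3 go.py .602 .153 .005
```

```text
clock 2.2 pos [0.609  0.1578 0.1105] units d [-0.028 -0.019 -0.422] rot [-0.006  0.011 -0.001] q [-0.15  0.86 -0.31  1.67  0.4   0.65  0.89] F [ 0.9  0.6 -0. ] op 0.999
```

send_rows(commands=[0, 0, 0, 0, 0, 0, 0, 0, 0, 0, 0, 0, 0, 0])

```text
clock: 2.4
tool_pos: [0.6109, 0.1596, 0.1147]
eef_rot: [0.003, 0.698, 0.005, 0.716]
contact_force: [0.3, -0.1, 0.5]
opening: 0.998
```

send_rows(commands=[0, 0, 0, 0, 0, 0, 0, 0, 0, 0, 0, 0, 0, 0])

```text
clock: 2.6
tool_pos: [0.6117, 0.1597, 0.1163]
eef_rot: [0.003, 0.697, 0.005, 0.717]
contact_force: [0.5, -0.4, 0.4]
opening: 0.998
```

send_rows(commands=[0, 0, 0, 0, 0, 0, 0])

```text
clock: 2.7
tool_pos: [0.6119, 0.1595, 0.1165]
eef_rot: [0.003, 0.697, 0.005, 0.717]
contact_force: [0.1, -0.3, -1.1]
opening: 0.999
```

```bash
python3 go.py .602 .153 .005
```

```text
clock 2.7 pos [0.6119 0.1595 0.1165] units d [-0.04  -0.026 -0.446] rot [-0.007  0.017 -0.001] q [-0.15  0.85 -0.32  1.67  0.39  0.65  0.9 ] F [ 0.1 -0.3 -1.1] op 0.999
```

send_rows(commands=[-0.02, -0.013, -0.06, -0.003, 0.009, 0, 0, -0.02, -0.013, -0.06, -0.003, 0.008, 0, 0, 0, 0, -0.06, 0, 0, 0, 0, 0, 0, 0, 0, 0, 0, 0])

```text
clock: 3.1
tool_pos: [0.5999, 0.1512, 0.0664]
eef_rot: [-0.0, 0.709, 0.0, 0.706]
contact_force: [-0.3, 0.2, 0.2]
opening: 1.001
```

```bash
python3 go.py .602 .153 .005
```

```text
clock 3.1 pos [0.5999 0.1512 0.0664] units d [ 0.009  0.007 -0.245] rot [ 0.    -0.003 -0.001] q [-0.16  0.92 -0.29  1.7   0.42  0.59  0.88] F [-0.3  0.2  0.2] op 1.001
```

send_rows(commands=[0.009, 0.007, -0.06, 0, -0.003, 0, 0, 0, 0, -0.06, 0, 0, 0, 0, 0, 0, -0.06, 0, 0, 0, 0, 0, 0, -0.04, 0, 0, 0, 0, 0, 0, -0.02, 0, 0, 0, 0, 0, 0, 0, 0, 0, 0, 0])

```text
clock: 3.7
tool_pos: [0.602, 0.1536, 0.0005]
eef_rot: [-0.001, 0.707, 0.0, 0.707]
contact_force: [-2.8, -1.1, 12.3]
opening: 1.001
```

```bash
python3 go.py .602 .153 .005
```

```text
clock 3.7 pos [6.020e-01 1.536e-01 5.000e-04] units d [ 0.    -0.002  0.018] rot [ 0.     0.    -0.001] q [-0.19  1.03 -0.24  1.7   0.46  0.47  0.84] F [-2.8 -1.1 12.3] op 1.001
```

send_rows(commands=[0, 0, 0.02, 0, 0, 0, 0, 0, 0, 0, 0, 0, 0, 0, 0, 0, 0, 0, 0, 0, 0.3, 0, 0, 0, 0, 0, 0, 1, 0, 0, 0, 0, 0, 0, 1, 0, 0, 0, 0, 0, 0, 1])

```text
clock: 4.3
tool_pos: [0.6028, 0.154, 0.006]
eef_rot: [-0.0, 0.706, 0.001, 0.708]
contact_force: [0.5, 0.4, 0.2]
opening: 0.695
```

```bash
python3 go.py .602 .153 .08; python3 - <<'E'
from h import *
im=[cams.snapshot(n)["image"] for n in("scene","top")]
cv2.imwrite("pics/g1.png",np.hstack([cv2.resize(im[0][140:280,130:270],(400,400)),cv2.resize(im[1][110:250,160:300],(400,400))]))
E
```

```text
clock 4.3 pos [0.6028 0.154  0.006 ] units d [-0.003 -0.004  0.296] rot [-0.     0.001 -0.001] q [-0.19  1.02 -0.24  1.7   0.45  0.48  0.84] F [0.5 0.4 0.2] op 0.695
```

View pics/g1.png

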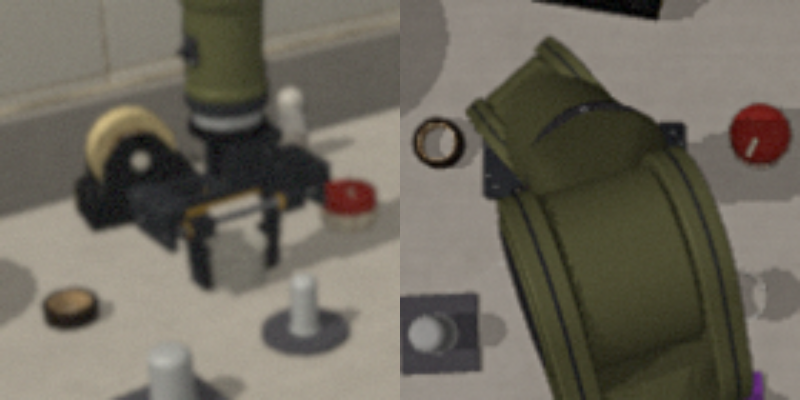

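Left pane: the fingers are on either side of the large ring. The opening of 0.695 (about 61 mm) matches a grip on the 60 mm wall. Next I lift it.

send_rows(commands=[0, 0, 0.04, 0, 0, 0, 1, 0, 0, 0.08, 0, 0, 0, 1, 0, 0, 0.1, 0, 0, 0, 1, 0, 0, 0.1, 0, 0, 0, 1, 0, 0, 0.06, 0, 0, 0, 1, 0, 0, 0, 0, 0, 0, 1, 0, 0, 0, 0, 0, 0, 1])

```text
clock: 5.1
tool_pos: [0.6012, 0.1527, 0.1061]
eef_rot: [-0.001, 0.707, 0.0, 0.707]
contact_force: [0.3, 0.0, -1.5]
opening: 0.7
```

```bash
python3 go.py .4425 .312 .1
```

```text
clock 5.1 pos [0.6012 0.1527 0.1061] units d [-0.635  0.637 -0.025] rot [ 0.001 -0.    -0.001] q [-0.15  0.87 -0.31  1.68  0.4   0.66  0.89] F [ 0.3  0.  -1.5] op 0.7
```

send_rows(commands=[-0.05, 0.05, 0, 0, 0, 0, 1, -0.1, 0.1, 0, 0, 0, 0, 1, -0.1, 0.1, 0, 0, 0, 0, 1, -0.1, 0.1, 0, 0, 0, 0, 1, -0.1, 0.1, 0, 0, 0, 0, 1, -0.1, 0.1, 0, 0, 0, 0, 1, -0.07, 0.07, 0, 0, 0, 0, 1, -0.02, 0.02, 0, 0, 0, 0, 1, 0, 0, 0, 0, 0, 0, 1, 0, 0, 0, 0, 0, 0, 1])

```text
clock: 6.1
tool_pos: [0.4209, 0.3187, 0.0983]
eef_rot: [-0.005, 0.713, -0.001, 0.701]
contact_force: [-0.4, 0.5, -0.8]
opening: 0.697
```

```bash
python3 go.py .4425 .312 .014
```

```text
clock 6.1 pos [0.4209 0.3187 0.0983] units d [ 0.086 -0.027 -0.337] rot [ 0.005 -0.011 -0.004] q [-0.6   0.8  -0.22  1.95  0.36  0.45  0.49] F [-0.4  0.5 -0.8] op 0.697
```

send_rows(commands=[0.045, -0.013, -0.02, 0.003, -0.006, -0.002, 1, 0.04, -0.013, -0.02, 0.002, -0.005, -0.002, 1, 0, 0, 0, 0, 0, 0, 1, 0, 0, 0, 0, 0, 0, 1])

```text
clock: 6.5
tool_pos: [0.4485, 0.3063, 0.0867]
eef_rot: [0.003, 0.706, -0.005, 0.709]
contact_force: [-0.2, -0.1, -1.5]
opening: 0.699
```

```bash
python3 go.py .4425 .312 .014;  python3 - <<'E'
from h import *
im=[cams.snapshot(n)["image"] for n in("scene","top")]
cv2.imwrite("pics/p1.png",np.hstack([cv2.resize(im[0][180:320,120:260],(400,400)),cv2.resize(im[1][160:300,110:250],(400,400))]))
E
```

```text
clock 6.5 pos [0.4485 0.3063 0.0867] units d [-0.024  0.023 -0.291] rot [0.002 0.003 0.007] q [-0.57  0.82 -0.2   1.93  0.38  0.42  0.51] F [-0.2 -0.1 -1.5] op 0.699
```

View pics/p1.png

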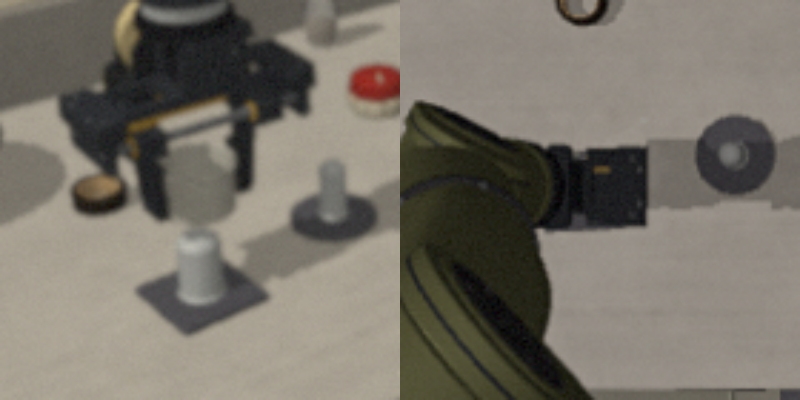

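send_rows(commands=[-0.018, 0.017, 0, 0.002, 0.003, 0.006, 1, 0, 0, 0, 0, 0, 0, 1, 0, 0, 0, 0, 0, 0, 1])

```text
clock: 6.9
tool_pos: [0.4426, 0.3119, 0.0872]
eef_rot: [0.0, 0.708, 0.001, 0.707]
contact_force: [0.5, 0.3, -1.2]
opening: 0.695
```

```bash
python3 go.py .4425 .312 .014
```

```text
clock 6.9 pos [0.4426 0.3119 0.0872] units d [-0.     0.    -0.293] rot [-0.001 -0.001 -0.001] q [-0.57  0.82 -0.21  1.93  0.38  0.42  0.51] F [ 0.5  0.3 -1.2] op 0.695
```

Aligned. Lowering gently.

send_rows(commands=[0, 0, -0.03, 0, 0, 0, 1, 0, 0, -0.05, 0, 0, 0, 1, 0, 0, -0.05, 0, 0, 0, 1, 0, 0, -0.05, 0, 0, 0, 1, 0, 0, -0.04, 0, 0, 0, 1, 0, 0, -0.02, 0, 0, 0, 1, 0, 0, 0, 0, 0, 0, 1, 0, 0, 0, 0, 0, 0, 1])

```text
clock: 7.7
tool_pos: [0.4413, 0.3118, 0.0203]
eef_rot: [-0.001, 0.708, 0.001, 0.706]
contact_force: [-0.2, 0.1, -1.1]
opening: 0.7
```

```bash
python3 go.py .4425 .312 .014
```

```text
clock 7.7 pos [0.4413 0.3118 0.0203] units d [ 0.005  0.001 -0.025] rot [-0.    -0.002 -0.002] q [-0.61  0.94 -0.14  1.95  0.41  0.28  0.48] F [-0.2  0.1 -1.1] op 0.7
```

send_rows(commands=[0.005, 0, -0.018, 0, 0, 0, 1, 0, 0, -0.004, 0, 0, 0, 1, 0, 0, 0, 0, 0, 0, 1])

```text
clock: 8.0
tool_pos: [0.4433, 0.3122, 0.0153]
eef_rot: [-0.0, 0.708, 0.002, 0.706]
contact_force: [-0.3, 0.7, -0.7]
opening: 0.697
```

```bash
python3 go.py .4425 .312 .014
```

```text
clock 8.0 pos [0.4433 0.3122 0.0153] units d [-0.003 -0.001 -0.005] rot [-0.001 -0.001 -0.002] q [-0.61  0.95 -0.14  1.95  0.42  0.28  0.47] F [-0.3  0.7 -0.7] op 0.697
```

Release, then rise straight up.

send_rows(commands=[0, 0, 0, 0, 0, 0, 0, 0, 0, 0, 0, 0, 0, 0, 0, 0, 0, 0, 0, 0, 0, 0, 0, 0, 0, 0, 0, 0, 0, 0, 0.04, 0, 0, 0, 0, 0, 0, 0.08, 0, 0, 0, 0, 0, 0, 0.12, 0, 0, 0, 0, 0, 0, 0.12, 0, 0, 0, 0, 0, 0, 0.1, 0, 0, 0, 0, 0, 0, 0, 0, 0, 0, 0, 0, 0, 0, 0, 0, 0, 0])

```text
clock: 9.1
tool_pos: [0.4432, 0.3118, 0.1385]
eef_rot: [-0.0, 0.707, 0.002, 0.707]
contact_force: [-0.7, -0.3, -1.0]
opening: 1.001
```

```bash
python3 go.py .4786 .0103 .1; python3 - <<'E'
from h import *
im=[cams.snapshot(n)["image"] for n in("scene","top")]
cv2.imwrite("pics/p2.png",np.hstack([cv2.resize(im[0][180:320,120:260],(400,400)),cv2.resize(im[1][160:300,110:250],(400,400))]))
E
```

```text
clock 9.1 pos [0.4432 0.3118 0.1385] units d [ 0.142 -1.206 -0.154] rot [-0.001  0.    -0.002] q [-0.54  0.74 -0.26  1.91  0.34  0.54  0.54] F [-0.7 -0.3 -1. ] op 1.001
```

View pics/p2.png

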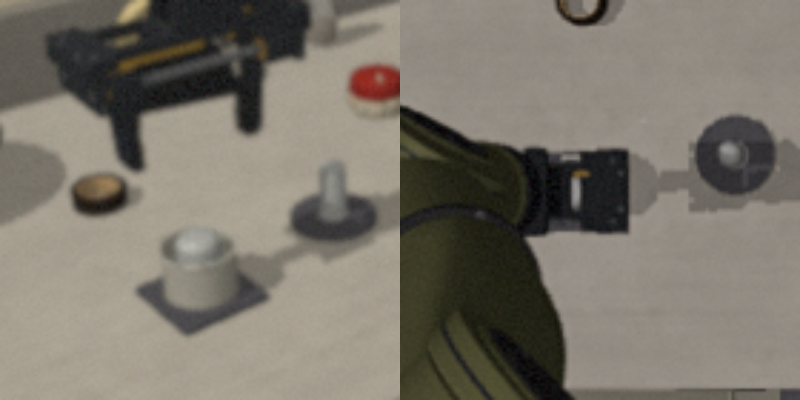

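The ring sits flat on the left square stand with the post through it (left pane, 200,265). Next is the small ring SL.

send_rows(commands=[0.006, -0.05, 0, 0, 0, 0, 0, 0.015, -0.13, 0, 0, 0, 0, 0, 0.017, -0.15, 0, 0, 0, 0, 0, 0.017, -0.15, 0, 0, 0, 0, 0, 0.017, -0.15, 0, 0, 0, 0, 0, 0.017, -0.15, 0, 0, 0, 0, 0, 0.017, -0.15, 0, 0, 0, 0, 0, 0.013, -0.1, 0, 0, 0, 0, 0, 0.01, -0.05, 0, 0, 0, 0, 0, 0.005, -0.02, 0, 0, 0, 0, 0, 0, 0, 0, 0, 0, 0, 0, 0, 0, 0, 0, 0, 0, 0])

```text
clock: 10.4
tool_pos: [0.4656, 0.0159, 0.1273]
eef_rot: [-0.003, 0.716, -0.003, 0.698]
contact_force: [1.1, 0.1, 0.0]
opening: 1.002
```

```bash
python3 go.py .4786 .0103 .006
```

```text
clock 10.4 pos [0.4656 0.0159 0.1273] units d [ 0.052 -0.023 -0.485] rot [ 0.005 -0.016 -0.001] q [ 0.05  0.7  -0.29  2.11  0.49  0.42  0.94] F [1.1 0.1 0. ] op 1.002
```

send_rows(commands=[0.023, -0.01, -0.04, 0.003, -0.007, 0, 0, 0.022, -0.01, -0.05, 0.002, -0.006, 0, 0, 0, 0, -0.05, 0, 0, 0, 0, 0, 0, -0.05, 0, 0, 0, 0, 0, 0, -0.03, 0, 0, 0, 0, 0, 0, 0, 0, 0, 0, 0, 0, 0, 0, 0, 0, 0, 0])

```text
clock: 11.1
tool_pos: [0.477, 0.02, 0.0704]
eef_rot: [-0.004, 0.708, 0.007, 0.706]
contact_force: [0.1, 0.0, 0.0]
opening: 0.998
```

```bash
python3 go.py .4786 .0103 .006
```

```text
clock 11.1 pos [0.477  0.02   0.0704] units d [ 0.006 -0.039 -0.257] rot [-0.003 -0.002 -0.01 ] q [-0.02  0.81 -0.19  2.13  0.56  0.25  0.89] F [0.1 0.  0. ] op 0.998
```

send_rows(commands=[0.006, -0.018, -0.04, -0.002, -0.002, -0.005, 0, 0, -0.018, -0.05, 0, 0, -0.005, 0, 0, 0, -0.04, 0, 0, 0, 0, 0, 0, 0, 0, 0, 0, 0])

```text
clock: 11.5
tool_pos: [0.48, 0.0111, 0.0371]
eef_rot: [0.001, 0.706, 0.001, 0.709]
contact_force: [-0.5, -0.5, 0.4]
opening: 1.001
```

```bash
python3 go.py .4786 .0103 .006
```

```text
clock 11.5 pos [0.48   0.0111 0.0371] units d [-0.006 -0.003 -0.124] rot [-0.002  0.003  0.001] q [-0.05  0.88 -0.11  2.14  0.59  0.15  0.87] F [-0.5 -0.5  0.4] op 1.001
```

Joint 6 is at 0.15 and falling towards its 0.04 limit. I'll tilt the fingers about 4° towards the base, about the jaw axis so the ring stays flat, and grip slightly higher.

send_rows(commands=[-0.004, -0.003, 0, -0.002, 0.02, 0, 0, 0, 0, -0.02, 0, 0.025, 0, 0, 0, 0, -0.02, 0, 0, 0, 0, 0, 0, 0, 0, 0, 0, 0])

```text
clock: 11.9
tool_pos: [0.4786, 0.0105, 0.0268]
eef_rot: [-0.0, 0.731, -0.0, 0.683]
contact_force: [-0.2, -0.2, -0.3]
opening: 1.001
```

```bash
python3 go.py .4786 .0103 .010
```

```text
clock 11.9 pos [0.4786 0.0105 0.0268] units d [-0.    -0.001 -0.067] rot [ 0.    -0.043  0.   ] q [ 0.01  0.91 -0.2   2.07  0.57  0.28  0.9 ] F [-0.2 -0.2 -0.3] op 1.001
```

Tilting raised joint 6 to 0.28. Descend.

send_rows(commands=[0, 0, -0.03, 0, 0, 0, 0, 0, 0, -0.025, 0, 0, 0, 0, 0, 0, -0.006, 0, 0, 0, 0, 0, 0, 0, 0, 0, 0, 0, 0, 0, 0, 0, 0, 0, 0])

```text
clock: 12.4
tool_pos: [0.4774, 0.0106, 0.0105]
eef_rot: [-0.001, 0.731, -0.0, 0.683]
contact_force: [0.2, -0.3, 0.2]
opening: 1.0
```

```bash
python3 go.py .4786 .0103 .010
```

```text
clock 12.4 pos [0.4774 0.0106 0.0105] units d [ 0.005 -0.001 -0.002] rot [ 0.001 -0.043 -0.001] q [-0.01  0.94 -0.17  2.07  0.58  0.24  0.89] F [ 0.2 -0.3  0.2] op 1.0
```

send_rows(commands=[0, 0, -0.014, 0, 0, 0, 0, 0, 0, 0, 0, 0, 0, 0.3, 0, 0, 0, 0, 0, 0, 1, 0, 0, 0, 0, 0, 0, 1, 0, 0, 0, 0, 0, 0, 1, 0, 0, 0, 0, 0, 0, 1, 0, 0, 0, 0, 0, 0, 1])

```text
clock: 13.1
tool_pos: [0.4778, 0.0107, 0.0072]
eef_rot: [-0.001, 0.73, -0.0, 0.683]
contact_force: [-0.4, 0.4, 0.4]
opening: 0.557
```

```bash
python3 go.py .4786 .0103 .1
```

```text
clock 13.1 pos [0.4778 0.0107 0.0072] units d [ 0.003 -0.001  0.371] rot [ 0.001 -0.043 -0.001] q [-0.02  0.95 -0.16  2.07  0.58  0.23  0.88] F [-0.4  0.4  0.4] op 0.557
```

send_rows(commands=[0, 0, 0.04, 0, 0, 0, 1, 0, 0, 0.08, 0, 0, 0, 1, 0, 0, 0.1, 0, 0, 0, 1, 0, 0, 0.1, 0, 0, 0, 1, 0, 0, 0.04, 0, 0, 0, 1, 0, 0, 0, 0, 0, 0, 1, 0, 0, 0, 0, 0, 0, 1])

```text
clock: 13.8
tool_pos: [0.4765, 0.0101, 0.1021]
eef_rot: [-0.001, 0.731, -0.001, 0.683]
contact_force: [0.8, -0.0, -0.8]
opening: 0.561
```

```bash
python3 go.py .4763 .1565 .1
```

```text
clock 13.8 pos [0.4765 0.0101 0.1021] units d [-0.001  0.586 -0.008] rot [ 0.002 -0.043 -0.001] q [ 0.08  0.77 -0.32  2.05  0.5   0.46  0.96] F [ 0.8 -0.  -0.8] op 0.561
```

send_rows(commands=[0, 0.04, 0, 0, 0, 0, 1, 0, 0.08, 0, 0, 0, 0, 1, 0, 0.1, 0, 0, 0, 0, 1, 0, 0.1, 0, 0, 0, 0, 1, 0, 0.1, 0, 0, 0, 0, 1, 0, 0.07, 0, 0, 0, 0, 1, 0, 0.04, 0, 0, 0, 0, 1, 0, 0.02, 0, 0, 0, 0, 1, 0, 0, 0, 0, 0, 0, 1, 0, 0, 0, 0, 0, 0, 1])

```text
clock: 14.8
tool_pos: [0.4702, 0.1559, 0.0938]
eef_rot: [-0.003, 0.736, -0.001, 0.677]
contact_force: [0.4, 1.0, -1.2]
opening: 0.561
```

```bash
python3 go.py .4763 .1565 .1
```

```text
clock 14.8 pos [0.4702 0.1559 0.0938] units d [0.024 0.003 0.025] rot [ 0.004 -0.053 -0.002] q [-0.21  0.8  -0.31  1.99  0.42  0.49  0.75] F [ 0.4  1.  -1.2] op 0.561
```

send_rows(commands=[0.022, 0.002, 0, 0.004, -0.01, -0.002, 1, 0, 0, 0, 0, 0, 0, 1, 0, 0, 0, 0, 0, 0, 1])

```text
clock: 15.1
tool_pos: [0.4765, 0.1533, 0.0937]
eef_rot: [0.001, 0.73, -0.002, 0.683]
contact_force: [0.1, -0.7, -0.5]
opening: 0.563
```

```bash
python3 go.py .4763 .1565 .0155;  python3 - <<'E'
from h import *
im=[cams.snapshot(n)["image"] for n in("scene","top")]
cv2.imwrite("pics/p3.png",np.hstack([cv2.resize(im[0][180:320,160:300],(400,400)),cv2.resize(im[1][160:300,150:290],(400,400))]))
E
```

```text
clock 15.1 pos [0.4765 0.1533 0.0937] units d [-0.001  0.013 -0.313] rot [ 0.001 -0.042  0.003] q [-0.21  0.8  -0.3   1.99  0.43  0.47  0.75] F [ 0.1 -0.7 -0.5] op 0.563
```

View pics/p3.png

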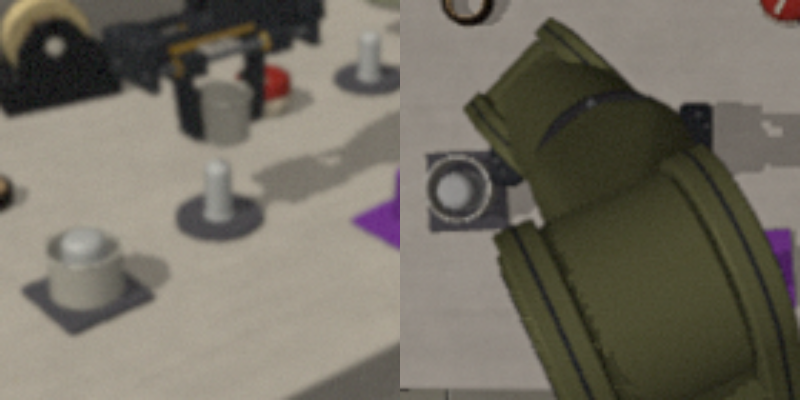

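send_rows(commands=[0, 0.01, -0.03, 0, 0, 0.003, 1, 0, 0, -0.05, 0, 0, 0, 1, 0, 0, -0.05, 0, 0, 0, 1, 0, 0, -0.05, 0, 0, 0, 1, 0, 0, -0.05, 0, 0, 0, 1, 0, 0, -0.03, 0, 0, 0, 1, 0, 0, -0.01, 0, 0, 0, 1, 0, 0, 0, 0, 0, 0, 1, 0, 0, 0, 0, 0, 0, 1])

```text
clock: 16.1
tool_pos: [0.4753, 0.1565, 0.0189]
eef_rot: [-0.001, 0.731, 0.0, 0.682]
contact_force: [0.3, -0.1, -0.4]
opening: 0.559
```

```bash
python3 go.py .4763 .1565 .0155
```

```text
clock 16.1 pos [0.4753 0.1565 0.0189] units d [ 0.004  0.    -0.014] rot [ 0.001 -0.044 -0.001] q [-0.27  0.94 -0.21  2.01  0.49  0.31  0.7 ] F [ 0.3 -0.1 -0.4] op 0.559
```

send_rows(commands=[0.004, 0, -0.013, 0, 0, 0, 1, 0, 0, 0, 0, 0, 0, 1, 0, 0, 0, 0, 0, 0, 0, 0, 0, 0, 0, 0, 0, 0, 0, 0, 0, 0, 0, 0, 0, 0, 0, 0, 0, 0, 0, 0])

```text
clock: 16.7
tool_pos: [0.4777, 0.1569, 0.017]
eef_rot: [-0.001, 0.73, 0.0, 0.684]
contact_force: [1.1, 1.5, -0.9]
opening: 0.899
```

send_rows(commands=[0, 0, 0.04, 0, 0, 0, 0, 0, 0, 0.08, 0, 0, 0, 0, 0, 0, 0.12, 0, 0, 0, 0, 0, 0, 0.12, 0, 0, 0, 0, 0, 0, 0.1, 0, 0, 0, 0, 0, 0, 0, 0, 0, 0, 0, 0, 0, 0, 0, 0, 0, 0])

```text
clock: 17.4
tool_pos: [0.4766, 0.1562, 0.1394]
eef_rot: [-0.001, 0.73, 0.0, 0.684]
contact_force: [0.2, -0.7, -0.3]
opening: 0.997
```

```bash
python3 go.py .4573 -.1425 .13; python3 - <<'E'
from h import *
im=[cams.snapshot(n)["image"] for n in("scene","top")]
cv2.imwrite("pics/p4.png",np.hstack([cv2.resize(im[0][180:320,160:300],(400,400)),cv2.resize(im[1][160:300,150:290],(400,400))]))
E
```

```text
clock 17.4 pos [0.4766 0.1562 0.1394] units d [-0.077 -1.195 -0.037] rot [ 0.001 -0.041 -0.002] q [-0.17  0.73 -0.36  1.96  0.39  0.58  0.78] F [ 0.2 -0.7 -0.3] op 0.997
```

View pics/p4.png

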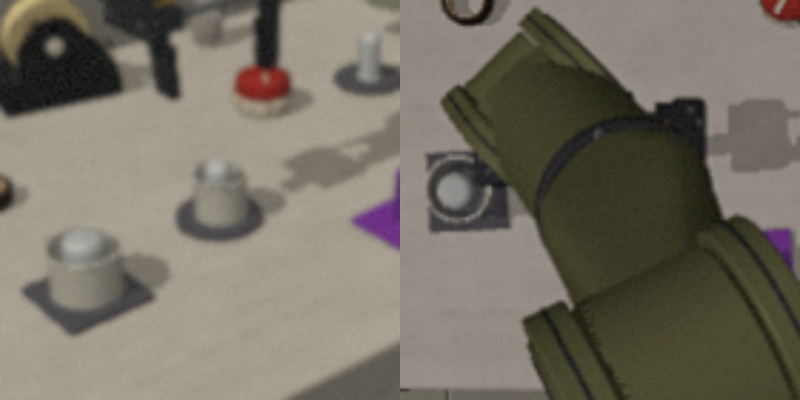

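The small ring is seated on the left round stand (left pane, 218,195). Next is small ring SR.

send_rows(commands=[-0.003, -0.05, 0, 0, 0, 0, 0, -0.005, -0.13, 0, 0, 0, 0, 0, -0.006, -0.15, 0, 0, 0, 0, 0, -0.006, -0.15, 0, 0, 0, 0, 0, -0.006, -0.15, 0, 0, 0, 0, 0, -0.006, -0.15, 0, 0, 0, 0, 0, -0.006, -0.15, 0, 0, 0, 0, 0, -0.004, -0.1, 0, 0, 0, 0, 0, -0.004, -0.05, 0, 0, 0, 0, 0, 0, -0.02, 0, 0, 0, 0, 0, 0, 0, 0, 0, 0, 0, 0, 0, 0, 0, 0, 0, 0, 0])

```text
clock: 18.7
tool_pos: [0.4509, -0.1367, 0.128]
eef_rot: [-0.002, 0.739, -0.001, 0.674]
contact_force: [0.0, -0.3, 0.1]
opening: 0.998
```

```bash
python3 go.py .4573 -.1425 .08
```

```text
clock 18.7 pos [ 0.4509 -0.1367  0.128 ] units d [ 0.026 -0.023 -0.192] rot [ 0.002 -0.058 -0.   ] q [ 0.42  0.73 -0.38  2.03  0.51  0.56  1.23] F [ 0.  -0.3  0.1] op 0.998
```

send_rows(commands=[0.012, -0.01, -0.04, 0.001, -0.008, 0, 0, 0.012, -0.01, -0.06, 0.001, -0.008, 0, 0, 0, 0, -0.06, 0, 0, 0, 0, 0, 0, -0.04, 0, 0, 0, 0, 0, 0, 0, 0, 0, 0, 0, 0, 0, 0, 0, 0, 0, 0])

```text
clock: 19.3
tool_pos: [0.4587, -0.1346, 0.0764]
eef_rot: [-0.003, 0.729, 0.006, 0.684]
contact_force: [-0.1, -0.1, 1.2]
opening: 1.003
```

```bash
python3 go.py .4573 -.1425 .007
```

```text
clock 19.3 pos [ 0.4587 -0.1346  0.0764] units d [-0.005 -0.032 -0.278] rot [-0.002 -0.041 -0.008] q [ 0.36  0.82 -0.3   2.06  0.59  0.41  1.18] F [-0.1 -0.1  1.2] op 1.003
```

send_rows(commands=[-0.003, -0.015, -0.04, -0.001, 0, -0.004, 0, 0, -0.015, -0.05, -0.001, 0, -0.004, 0, 0, 0, -0.03, 0, 0, 0, 0, 0, 0, 0, 0, 0, 0, 0])

```text
clock: 19.7
tool_pos: [0.4588, -0.1426, 0.045]
eef_rot: [0.0, 0.729, -0.0, 0.685]
contact_force: [-0.9, -0.6, 1.1]
opening: 1.0
```

```bash
python3 go.py .4573 -.1425 .007
```

```text
clock 19.7 pos [ 0.4588 -0.1426  0.045 ] units d [-0.006  0.    -0.152] rot [-0.    -0.039  0.   ] q [ 0.34  0.88 -0.24  2.07  0.63  0.33  1.14] F [-0.9 -0.6  1.1] op 1.0
```

send_rows(commands=[-0.004, 0, -0.03, 0, 0, 0, 0, 0, 0, -0.05, 0, 0, 0, 0, 0, 0, -0.04, 0, 0, 0, 0, 0, 0, -0.015, 0, 0, 0, 0, 0, 0, -0.01, 0, 0, 0, 0, 0, 0, 0, 0, 0, 0, 0])

```text
clock: 20.3
tool_pos: [0.4577, -0.1425, 0.0061]
eef_rot: [0.0, 0.729, -0.0, 0.685]
contact_force: [-0.1, 0.3, 0.7]
opening: 1.002
```

```bash
python3 go.py .4573 -.1425 .007
```

```text
clock 20.3 pos [ 0.4577 -0.1425  0.0061] units d [-0.002  0.     0.004] rot [-0.    -0.039  0.   ] q [ 0.3   0.95 -0.16  2.08  0.67  0.23  1.11] F [-0.1  0.3  0.7] op 1.002
```

send_rows(commands=[0, 0, 0.004, 0, 0, 0, 0.3, 0, 0, 0, 0, 0, 0, 1, 0, 0, 0, 0, 0, 0, 1, 0, 0, 0, 0, 0, 0, 1, 0, 0, 0, 0, 0, 0, 1, 0, 0, 0, 0, 0, 0, 1])

```text
clock: 20.9
tool_pos: [0.4584, -0.1428, 0.0084]
eef_rot: [0.0, 0.728, -0.0, 0.686]
contact_force: [0.3, 0.7, -0.0]
opening: 0.565
```

send_rows(commands=[0, 0, 0.04, 0, 0, 0, 1, 0, 0, 0.08, 0, 0, 0, 1, 0, 0, 0.1, 0, 0, 0, 1, 0, 0, 0.1, 0, 0, 0, 1, 0, 0, 0.06, 0, 0, 0, 1, 0, 0, 0, 0, 0, 0, 1, 0, 0, 0, 0, 0, 0, 1])

```text
clock: 21.6
tool_pos: [0.4569, -0.143, 0.1095]
eef_rot: [-0.0, 0.728, -0.001, 0.685]
contact_force: [-0.6, 0.6, -1.0]
opening: 0.561
```

```bash
python3 go.py .6188 -.145 .1
```

```text
clock 21.6 pos [ 0.4569 -0.143   0.1095] units d [ 0.648 -0.008 -0.038] rot [ 0.001 -0.039  0.   ] q [ 0.41  0.76 -0.35  2.05  0.56  0.49  1.21] F [-0.6  0.6 -1. ] op 0.561
```

send_rows(commands=[0.04, 0, 0, 0, 0, 0, 1, 0.08, 0, 0, 0, 0, 0, 1, 0.1, 0, 0, 0, 0, 0, 1, 0.1, 0, 0, 0, 0, 0, 1, 0.1, 0, 0, 0, 0, 0, 1, 0.1, -0.004, 0, 0, 0, 0, 1, 0.06, -0.004, 0, 0, 0, 0, 1, 0.03, 0, 0, 0, 0, 0, 1, 0, 0, 0, 0, 0, 0, 1, 0, 0, 0, 0, 0, 0, 1])

```text
clock: 22.6
tool_pos: [0.6143, -0.1428, 0.0989]
eef_rot: [0.0, 0.734, 0.001, 0.68]
contact_force: [-0.2, -0.6, -0.1]
opening: 0.561
```

```bash
python3 go.py .6188 -.145 .095
```

```text
clock 22.6 pos [ 0.6143 -0.1428  0.0989] units d [ 0.018 -0.009 -0.016] rot [-0.002 -0.049 -0.001] q [ 0.37  0.93 -0.42  1.57  0.47  0.83  1.33] F [-0.2 -0.6 -0.1] op 0.561
```

send_rows(commands=[0.016, -0.008, -0.01, -0.002, -0.009, 0, 1, 0, 0, 0, 0, 0, 0, 1, 0, 0, 0, 0, 0, 0, 1])

```text
clock: 22.9
tool_pos: [0.6167, -0.145, 0.0951]
eef_rot: [-0.001, 0.73, 0.0, 0.684]
contact_force: [-0.4, -0.5, -0.8]
opening: 0.561
```

```bash
python3 go.py .6188 -.145 .0165;  python3 - <<'E'
from h import *
im=[cams.snapshot(n)["image"] for n in("scene","top")]
cv2.imwrite("pics/p5.png",np.hstack([cv2.resize(im[0][120:260,220:360],(400,400)),cv2.resize(im[1][110:250,260:400],(400,400))]))
E
```

```text
clock 22.9 pos [ 0.6167 -0.145   0.0951] units d [ 0.009 -0.    -0.314] rot [ 0.001 -0.041 -0.001] q [ 0.37  0.93 -0.41  1.57  0.47  0.81  1.32] F [-0.4 -0.5 -0.8] op 0.561
```

View pics/p5.png

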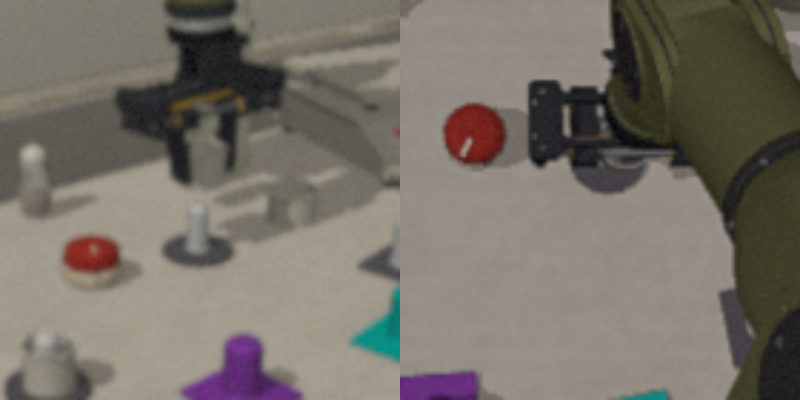

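send_rows(commands=[0.006, 0, -0.03, 0, 0, 0, 1, 0, 0, -0.05, 0, 0, 0, 1, 0, 0, -0.05, 0, 0, 0, 1, 0, 0, -0.05, 0, 0, 0, 1, 0, 0, -0.05, 0, 0, 0, 1, 0, 0, -0.03, 0, 0, 0, 1, 0, 0, -0.01, 0, 0, 0, 1, 0, 0, 0, 0, 0, 0, 1, 0, 0, 0, 0, 0, 0, 1])

```text
clock: 23.9
tool_pos: [0.6171, -0.1449, 0.0203]
eef_rot: [-0.001, 0.73, 0.0, 0.683]
contact_force: [-0.5, 0.4, -1.0]
opening: 0.564
```

```bash
python3 go.py .6188 -.145 .0165
```

```text
clock 23.9 pos [ 0.6171 -0.1449  0.0203] units d [ 0.007 -0.    -0.015] rot [ 0.001 -0.043 -0.001] q [ 0.34  1.04 -0.37  1.58  0.52  0.69  1.28] F [-0.5  0.4 -1. ] op 0.564
```

send_rows(commands=[0.007, 0, -0.014, 0, 0, 0, 1, 0, 0, 0, 0, 0, 0, 1, 0, 0, 0, 0, 0, 0, 0, 0, 0, 0, 0, 0, 0, 0, 0, 0, 0, 0, 0, 0, 0, 0, 0, 0, 0, 0, 0, 0])

```text
clock: 24.5
tool_pos: [0.6207, -0.1452, 0.0187]
eef_rot: [-0.001, 0.729, 0.0, 0.685]
contact_force: [0.6, 0.2, -0.2]
opening: 0.903
```

send_rows(commands=[0, 0, 0.04, 0, 0, 0, 0, 0, 0, 0.08, 0, 0, 0, 0, 0, 0, 0.12, 0, 0, 0, 0, 0, 0, 0.12, 0, 0, 0, 0, 0, 0, 0.1, 0, 0, 0, 0, 0, 0, 0, 0, 0, 0, 0, 0, 0, 0, 0, 0, 0, 0])

```text
clock: 25.2
tool_pos: [0.6199, -0.1448, 0.1414]
eef_rot: [-0.001, 0.729, 0.0, 0.685]
contact_force: [0.6, 0.1, -0.7]
opening: 1.004
```

```bash
python3 go.py .6228 -.2956 .14; python3 - <<'E'
from h import *
im=[cams.snapshot(n)["image"] for n in("scene","top")]
cv2.imwrite("pics/p6.png",np.hstack([cv2.resize(im[0][120:260,240:380],(400,400)),cv2.resize(im[1][100:300,260:460],(400,400))]))
E
```

```text
clock 25.2 pos [ 0.6199 -0.1448  0.1414] units d [ 0.011 -0.603 -0.005] rot [ 0.001 -0.04  -0.001] q [ 0.38  0.88 -0.44  1.54  0.44  0.89  1.35] F [ 0.6  0.1 -0.7] op 1.004
```

View pics/p6.png

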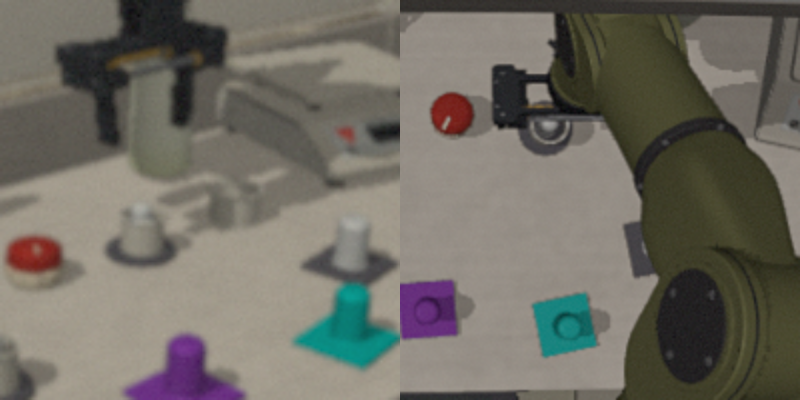

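```bash
python3 - <<'E'
from h import *
s=cams.snapshot("scene");t=cams.snapshot("top")
print("bottle base",ray(s,(297,178),0),"neck via top z.25",ray(t,(398,108),.2))
print("scale near corner (scene 345,184)",ray(s,(345,184),0)," left edge top",ray(t,(440,170),.04),ray(t,(460,110),.05))
E
```

```text
bottle base [ 0.80528879 -0.345273    0.        ] neck via top z.25 [ 0.73099625 -0.28490451  0.2       ]
scale near corner (scene 345,184) [ 0.65299393 -0.4446283   0.        ]  left edge top [ 0.59800182 -0.45112747  0.04      ] [ 0.77204854 -0.51437387  0.05      ]
```

send_rows(commands=[0, -0.04, 0, 0, -0.02, 0, 0, 0, -0.08, 0, 0, -0.02, 0, 0, 0.003, -0.1, 0, 0, 0, 0, 0, 0.004, -0.1, 0, 0, 0, 0, 0, 0.004, -0.1, 0, 0, 0, 0, 0, 0, -0.08, 0, 0, 0, 0, 0, 0, -0.04, 0, 0, 0, 0, 0, 0, -0.02, 0, 0, 0, 0, 0, 0, 0, 0, 0, 0, 0, 0, 0, 0, 0, 0, 0, 0, 0])

```text
clock: 26.4
tool_pos: [0.6163, -0.2839, 0.1292]
eef_rot: [-0.001, 0.713, 0.006, 0.701]
contact_force: [-0.6, -0.4, -0.6]
opening: 1.001
```

```bash
python3 go.py .6228 -.2956 .08
```

```text
clock 26.4 pos [ 0.6163 -0.2839  0.1292] units d [ 0.026 -0.047 -0.197] rot [-0.005 -0.011 -0.006] q [ 0.59  0.93 -0.46  1.45  0.47  0.9   1.57] F [-0.6 -0.4 -0.6] op 1.001
```

send_rows(commands=[0.012, -0.022, -0.04, -0.002, -0.005, -0.003, 0, 0.012, -0.022, -0.06, -0.002, -0.005, -0.003, 0, 0, 0, -0.05, 0, 0, 0, 0, 0, 0, -0.03, 0, 0, 0, 0, 0, 0, 0, 0, 0, 0, 0, 0, 0, 0, 0, 0, 0, 0])

```text
clock: 27.0
tool_pos: [0.6228, -0.2912, 0.0788]
eef_rot: [-0.0, 0.708, 0.003, 0.706]
contact_force: [0.3, 0.0, -0.3]
opening: 1.002
```

```bash
python3 go.py .6228 -.2956 .006
```

```text
clock 27.0 pos [ 0.6228 -0.2912  0.0788] units d [-0.    -0.018 -0.291] rot [-0.002 -0.001 -0.003] q [ 0.59  1.   -0.43  1.46  0.51  0.81  1.54] F [ 0.3  0.  -0.3] op 1.002
```

send_rows(commands=[0, -0.008, -0.04, -0.002, 0, -0.003, 0, 0, -0.008, -0.05, 0, 0, 0, 0, 0, 0, -0.03, 0, 0, 0, 0, 0, 0, 0, 0, 0, 0, 0])

```text
clock: 27.4
tool_pos: [0.6231, -0.2956, 0.0469]
eef_rot: [0.0, 0.707, -0.0, 0.707]
contact_force: [-0.1, 0.4, -0.1]
opening: 1.0
```

```bash
python3 go.py .6228 -.2956 .006
```

```text
clock 27.4 pos [ 0.6231 -0.2956  0.0469] units d [-0.001 -0.    -0.164] rot [ 0.    -0.     0.001] q [ 0.58  1.04 -0.41  1.46  0.53  0.76  1.53] F [-0.1  0.4 -0.1] op 1.0
```

send_rows(commands=[0, 0, -0.03, 0, 0, 0, 0, 0, 0, -0.05, 0, 0, 0, 0, 0, 0, -0.04, 0, 0, 0, 0, 0, 0, -0.02, 0, 0, 0, 0, 0, 0, -0.014, 0, 0, 0, 0, 0, 0, 0, 0, 0, 0, 0])

```text
clock: 28.0
tool_pos: [0.623, -0.2953, 0.0044]
eef_rot: [0.0, 0.707, -0.0, 0.707]
contact_force: [0.8, 0.2, 0.7]
opening: 1.0
```

```bash
python3 go.py .6228 -.2956 .006
```

```text
clock 28.0 pos [ 0.623  -0.2953  0.0044] units d [-0.001 -0.001  0.006] rot [-0.    -0.001  0.   ] q [ 0.57  1.1  -0.39  1.46  0.55  0.7   1.51] F [0.8 0.2 0.7] op 1.0
```

send_rows(commands=[0, 0, 0.005, 0, 0, 0, 0.2, 0, 0, 0, 0, 0, 0, 1, 0, 0, 0, 0, 0, 0, 1, 0, 0, 0, 0, 0, 0, 1, 0, 0, 0, 0, 0, 0, 1, 0, 0, 0, 0, 0, 0, 1])

```text
clock: 28.6
tool_pos: [0.6239, -0.2957, 0.0072]
eef_rot: [0.0, 0.707, -0.0, 0.707]
contact_force: [-0.4, -0.2, -0.6]
opening: 0.701
```

send_rows(commands=[0, 0, 0.04, 0, 0, 0, 1, 0, 0, 0.08, 0, 0, 0, 1, 0, 0, 0.1, 0, 0, 0, 1, 0, 0, 0.1, 0, 0, 0, 1, 0, 0, 0.06, 0, 0, 0, 1, 0, 0, 0, 0, 0, 0, 1, 0, 0, 0, 0, 0, 0, 1])

```text
clock: 29.3
tool_pos: [0.6242, -0.2956, 0.1121]
eef_rot: [-0.0, 0.706, -0.001, 0.709]
contact_force: [-0.5, 0.2, -0.8]
opening: 0.698
```

```bash
python3 go.py .45 -.303 .1
```

```text
clock 29.3 pos [ 0.6242 -0.2956  0.1121] units d [-0.697 -0.029 -0.048] rot [0.001 0.003 0.   ] q [ 0.6   0.95 -0.45  1.44  0.49  0.85  1.56] F [-0.5  0.2 -0.8] op 0.698
```

send_rows(commands=[-0.04, 0, 0, 0, 0, 0, 1, -0.08, -0.004, 0, 0, 0, 0, 1, -0.1, -0.005, 0, 0, 0, 0, 1, -0.1, -0.005, 0, 0, 0, 0, 1, -0.1, -0.005, 0, 0, 0, 0, 1, -0.1, -0.005, 0, 0, 0, 0, 1, -0.08, 0, 0, 0, 0, 0, 1, -0.03, 0, 0, 0, 0, 0, 1, 0, 0, 0, 0, 0, 0, 1, 0, 0, 0, 0, 0, 0, 1, 0, 0, 0, 0, 0, 0, 1])

```text
clock: 30.4
tool_pos: [0.4581, -0.298, 0.1034]
eef_rot: [0.002, 0.709, 0.003, 0.705]
contact_force: [-0.0, 0.8, -0.5]
opening: 0.7
```

```bash
python3 go.py .45 -.303 .095
```

```text
clock 30.4 pos [ 0.4581 -0.298   0.1034] units d [-0.033 -0.02  -0.034] rot [-0.004 -0.004 -0.001] q [ 0.73  0.82 -0.4   1.9   0.57  0.55  1.51] F [-0.   0.8 -0.5] op 0.7
```

send_rows(commands=[-0.016, -0.01, -0.018, -0.002, -0.002, 0, 1, -0.015, -0.009, -0.012, -0.002, -0.002, 0, 1, 0, 0, 0, 0, 0, 0, 1, 0, 0, 0, 0, 0, 0, 1])

```text
clock: 30.8
tool_pos: [0.4524, -0.3026, 0.0949]
eef_rot: [-0.001, 0.706, 0.001, 0.708]
contact_force: [0.5, 0.5, -1.1]
opening: 0.696
```

```bash
python3 go.py .45 -.303 .0155;  python3 - <<'E'
from h import *
im=[cams.snapshot(n)["image"] for n in("scene","top")]
cv2.imwrite("pics/p7.png",np.hstack([cv2.resize(im[0][120:260,290:430],(400,400)),cv2.resize(im[1][140:300,300:460],(400,400))]))
E
```

```text
clock 30.8 pos [ 0.4524 -0.3026  0.0949] units d [-0.009 -0.001 -0.318] rot [-0.     0.002 -0.002] q [ 0.73  0.83 -0.38  1.92  0.6   0.51  1.5 ] F [ 0.5  0.5 -1.1] op 0.696
```

View pics/p7.png

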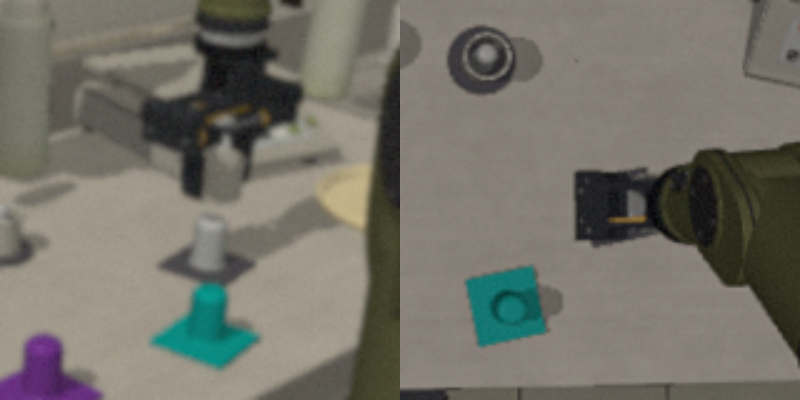

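send_rows(commands=[-0.008, 0, -0.03, 0, 0, 0, 1, 0, 0, -0.05, 0, 0, 0, 1, 0, 0, -0.05, 0, 0, 0, 1, 0, 0, -0.05, 0, 0, 0, 1, 0, 0, -0.05, 0, 0, 0, 1, 0, 0, -0.03, 0, 0, 0, 1, 0, 0, -0.01, 0, 0, 0, 1, 0, 0, 0, 0, 0, 0, 1, 0, 0, 0, 0, 0, 0, 1])

```text
clock: 31.8
tool_pos: [0.4497, -0.3015, 0.0199]
eef_rot: [-0.001, 0.707, 0.002, 0.707]
contact_force: [-0.5, -1.0, -1.5]
opening: 0.699
```

```bash
python3 go.py .45 -.303 .0155
```

```text
clock 31.8 pos [ 0.4497 -0.3015  0.0199] units d [ 0.001 -0.006 -0.018] rot [-0.001  0.001 -0.003] q [ 0.66  0.95 -0.27  1.95  0.68  0.34  1.43] F [-0.5 -1.  -1.5] op 0.699
```

send_rows(commands=[0, -0.005, -0.016, 0, 0, 0, 1, 0, 0, 0, 0, 0, 0, 1, 0, 0, 0, 0, 0, 0, 0, 0, 0, 0, 0, 0, 0, 0, 0, 0, 0, 0, 0, 0, 0, 0, 0, 0, 0, 0, 0, 0])

```text
clock: 32.4
tool_pos: [0.4508, -0.3038, 0.0173]
eef_rot: [-0.001, 0.706, 0.001, 0.709]
contact_force: [0.0, 0.1, 0.4]
opening: 0.996
```

send_rows(commands=[0, 0, 0.04, 0, 0, 0, 0, 0, 0, 0.08, 0, 0, 0, 0, 0, 0, 0.12, 0, 0, 0, 0, 0, 0, 0.15, 0, 0, 0, 0, 0, 0, 0.15, 0, 0, 0, 0, 0, 0, 0.1, 0, 0, 0, 0, 0, 0, 0, 0, 0, 0, 0, 0, 0, 0, 0, 0, 0, 0])

```text
clock: 33.2
tool_pos: [0.4491, -0.3028, 0.1874]
eef_rot: [-0.002, 0.706, 0.002, 0.709]
contact_force: [-0.3, 0.0, -0.5]
opening: 1.001
```

```bash
python3 - <<'E'
from h import *
im=[cams.snapshot(n)["image"] for n in("scene","top")]
cv2.imwrite("pics/p8.png",cv2.resize(im[0][160:300,140:420],None,fx=2.8,fy=2.8)); cv2.imwrite("pics/p9.png",cv2.resize(im[1][120:290,140:420],None,fx=2.8,fy=2.8))
E
python3 go.py .45 -.303 .2
```

```text
clock 33.3 pos [ 0.449  -0.3025  0.1865] units d [ 0.004 -0.002  0.054] rot [-0.     0.002 -0.003] q [ 0.81  0.69 -0.51  1.87  0.49  0.71  1.6 ] F [ 0.3  0.3 -1. ] op 1.001
```

View pics/p8.png

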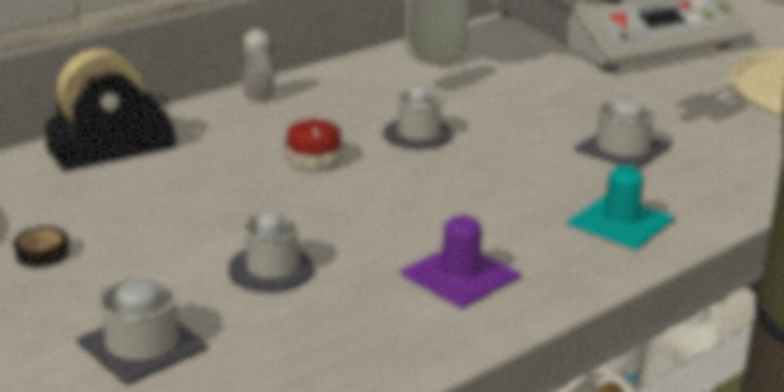

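View pics/p9.png

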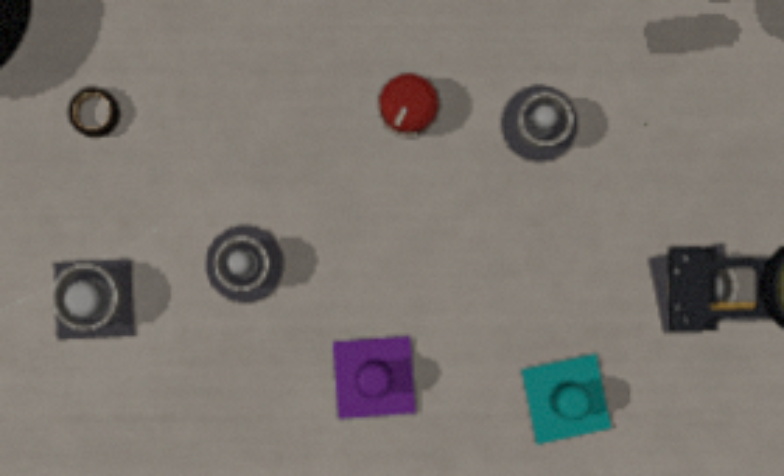

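All four rings are seated flat with a post through each, and the tape and timer have not moved. The arm is clear and at rest, so I'm handing in.

```bash
python3 - <<'E'
from plant import job
print(job.finish_job())
E
```

```text
the job is handed in; nothing more can be done
None
```

All four rings are on their stands and let go: the two large ones on the grey square stands, the two small ones on the round stands. I handed the job in at about 33 s of the 93 s allowed; no verdict was reported.

- **Final pictures:** every ring lies flat on its base with the post through it, and the tape and timer are where they started. In the top picture the gripper partly hid the ring on the right square stand, so I checked that ring mainly in the scene picture. I judged the final placement by eye and did not measure the ring centres again.
- **Grips and release:** the measured opening matched the ring walls (about 61 mm on the large rings, 49 mm on the small). At hand-in the gripper was fully open, about 19 cm up and clear of everything.
- **What went differently:** at the first grasp the fingertips touched the table lightly (about 12 N), so I raised them 5 mm before closing. For the small rings I tilted the tool about 4° to keep joint 6 off its lower limit. The arm overshot after fast moves, so I corrected its position before each grasp and placing.

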